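Trip test of the bench power box

ROBOT

A 7-joint arm with a two-finger parallel gripper is mounted at the origin on the work surface. World frame = base frame: x ahead of the robot, y to its left, z up, the work surface at z = 0. Lengths are in mm, angles in rad, forces in N, time in s.
With the tool pointing down it reaches from about 400 to 875 mm from the base axis. Payload 4.4 kg.
Tool frame: the origin (TCP) lies on the centre line of the jaws, within the pads' length; the fingertips stand 25 mm ahead of it and the grasp point (between the pads) lies 6 mm ahead of it; x points along the fingers, y is the direction in which the jaws open and shut, and the axes are right-handed (so a half turn about x gives the same grasp; the last joint's range is limited). The gripper opens to 85 mm and grips with 20 to 120 N. Pads are 22 mm wide; open, the fingers measure 114 mm over their backs; the gripper's body (76 mm by 85 mm) begins 54 mm behind the grasp point. The pads swing forward as they close: fully open they stand 13 mm farther back than shut.
Start: joints at [1.186, 0.628, 0.038, 1.517, -0.027, 0.996, -0.02], TCP at [203.755, -617.253, 256.313] pointing down, gripper open.
Joint ranges: [-3.06, 3.06], [-0.37, 2.12], [-1.25, 1.32], [0.18, 2.47], [-1.1, 4.24], [0.23, 1.98], [-2.94, 2.94]. Speed limits (rad/s): [2.57, 2.57, 3.14, 3.14, 3.14, 3.14, 3.14].

INTERFACE

Orientations are given as [roll, pitch, yaw] about the fixed x, y, z axes, in that order (R = Rz(yaw) Ry(pitch) Rx(roll)).
In Python, from cell import * gives the robot as it stands. The module is installed in compiled form; this text tells all that it offers.
- The arm moves only by the tool jog_arm, never from a script. Its argument "series" is a list of rows, each a list of 3 entries, a list of its own where there are three numbers: the turn, a rotation vector about the tool's x, y, z in degrees, then the shift along the tool's x, y, z in mm, then the gripper's target within -1 to 1 (shut at 1, half-way at 0, fully open at -1). In form: [[[rx, ry, rz], [dx, dy, dz], hand], ...]. A call has 1 to 8 rows; each row shifts and turns the commanded pose from where the row before left it, along the tool's axes as they then stand; what a row does not reach is not made up. A row lasts 1/8 s, in which the tool goes at most 62.5 mm and 10.7 degrees, less where a joint would pass 70% of its speed; a pose out of reach is approached as far as the arm can. A call is refused whole if a number of a shift passes 62.5 or a number of a turn 10.7, either way. A call with a gripper value outside its range is refused whole. The fingers move at their own pace and stop on an object; the grip force is fixed at half the most. Time passes only in rows, so rows that do not move let the fingers close. It gives the time, the measured TCP pose, the force and the opening at its end, in the units of the state.
- read_state(): the state, without advancing time (a new reading comes with each control period).
- get_image(name): name is "side" or "top"; returns a dict with "img" (384x512x3 uint8, red, green, blue), "range_z" (384x512 float32, mm along the optical axis (not along the pixel's ray), 0 where there is no reading), "fovy" (degrees; the focal length in pixels is half the picture's height over the tangent of half this angle, whatever the lens; pixels are square), "cx", "cy" (the principal point, pixels), "cam_to_world" (4x4, takes a point from camera to world coordinates). Camera axes: x right, y up, looking along -z (the intrinsics and any distortion apply to the point x, -y, -z); pixel columns grow to the right and rows downward; lengths in mm; the calibration is good to about 2 mm. A picture is of the moment at which its call begins.
- finish_job(): hands the job in, once; it reports no verdict.
The state is a dict: "clock": time; "qpos": joint angles; "qd": joint speeds; "tau": joint torques, N m; "eef_pos": TCP position; "tool_rot": TCP orientation; "force": force on the tool from outside, world axes, zero at the start; "torque": the same for the moment, N m; "width": finger opening in mm.
Only numpy, scipy, OpenCV 4.12 (cv2) and the standard library are available. Lean on these libraries where they do the work, as an engineer would, in place of code of your own. Each camera call takes 0.05 s, during which the arm holds its last target. There are 200 camera calls.

TASK

The safety breaker in the bench power box is due its test. First clear the tall amber bottle from in front of the box: stand it upright in the spill tray beside the small jar, setting it down rather than dropping it; then swing the lid up until it stays open by itself, press the test button so that its lever drops, lift that lever fully back up, and shut the lid completely. Never let the bottle tip over, leave the other two levers up, and do not disturb the jar, the tube rack or the white bottle.

Things in the scene. Friction and masses are not known exactly. Their poses are not given: they have to be found in the camera images.
- power_box: White wedge box, 135 (x) x 250 (y), 145 high at its back (+x), 90 at its low front. Origin: on the bench, 85 below the face plane of the breakers; z up. Its deck, 112 long x 236 wide, rises 25 degrees towards +x (normal leans to -x). Side and rear walls stand 32 above the face plane; the front wall 12, its inner side 55 down the slope from the middle.
- lid (a joint): Angle of the clear, grey-framed lid about its hinge along the upper edge of the box: 0 shut, 2.0 standing vertically, 2.25 stop. Weak hinge friction: it stays put beyond about 1.75 and falls shut from less than about 1.6.
- lid_hinge (a point): Middle of the lid's hinge line, which is parallel to the box's y axis (positive angle about +y raises the lid). Does not move with the lid.
- lid_tab (a point): Point on the lid's grey tab, a tongue 24 wide (y, along the hinge line) x 10 thick (z) that sticks 36 straight out of the middle of the lid's free edge; the point is 26 out from that edge and 146 from the hinge line. Moves with the lid. Pinched by its 24 mm sides along y, it turns between the fingers as the lid swings. x points along the lid to the hinge.
- test_button (a joint): Travel of the test button, 0 out to 0.006 m fully in. About 3 N and 4 mm push the lever over; it springs back out.
- button_top (a point): Middle of the top of the round test button, 16 in diameter, standing 8 out of the breaker's face. Only one of the three breakers has a button. Axes: x up the slope, y across it, z out of the face; press along -z.
- rcd_lever (a joint): Angle of the lever on the breaker with the test button: 0 fully up (leaning 0.55 rad up the slope from the face normal), 1.15 dropped (leaning 0.6 rad down the slope). It snaps to the nearer end on either side of 0.35; lifting it from the dropped end takes about 1 N at its tip.
- rcd_lever_tip (a point): Middle of that lever's end: a black paddle 20 wide across the slope, 7 thick with a rounded end, 39 long from its pivot, which is 12 under the breaker's face, 30 up the slope and 34 to +y from the button's centre. Moves with the lever.
- breaker_a_lever (a joint): Lever of another breaker, without a button, same lever and layout; 0 is up. Leave it up.
- breaker_b_lever (a joint): Lever of the third breaker, likewise. The three breakers are 70 wide, at 73 spacing across the box in any order, and look alike but for the button.
- bottle: Tall amber glass bottle with a black screw cap, 60 in diameter, 145 high, 0.2 to 0.4 kg; cap 28 in diameter, its lower edge 129 above the bottle's origin; below it the neck is 24 in diameter down to 117. Origin: centre of its underside, z up. Stands close in front of the lid's tab.
- tray: White spill tray fixed to the bench, 130 (x) x 170 (y) x 22 high outside, walls and floor 4 thick. Origin: centre of its underside.
- jar: Small amber jar with black cap standing in one half (y) of the tray, 48 in diameter, 65 high. Origin: centre of its underside. Leave it.
- tube_rack: Clear rack of capped test tubes, 70 (x) x 150 (y), 105 high. Origin: centre of its underside. Leave it.
- wash_bottle: White plastic bottle, 64 in diameter, 165 high, beside the box. Origin: centre of its underside. Leave it.

How it is judged:
By the outcome, as a careful person would: the job done as asked, in the order asked, and still so for the second after the job is handed in, with the robot touching nothing.
It also fails if it takes over 72 s, if anything falls off the work surface, if the arm or the gripper's body presses on something with over 40 N, if the wrist force passes 120 N, or if a joint passes its speed limit or range.

## Working session

There is one attempt and no reset: what is moved stays moved. The work goes in short steps, Python scripts to look and compute and a tool call to move; the robot and the scene stay as the last step left them, time stands still between calls to the robot, and variables do not carry over. Pictures are saved under pics/ and viewed, about 8 in all and at most 12, crops included, and the job is handed in when it is done.

Besides the shell and the picture viewer there is one more tool, called after "Emit:" in YAML: its name, and indented under it one key for each argument. jog_arm: Moves the arm, as the interface text tells. Its arguments: {"type":"object","properties":{"series":{"type":"array"}},"required":["series"]}

```bash
mkdir -p pics; ls
cat > h.py <<'E'
from cell import *
import numpy as np, cv2
from scipy.spatial.transform import Rotation as R
def cloud(d):
    h,w=d["range_z"].shape; f=h/2/np.tan(np.radians(d["fovy"])/2)
    u,v=np.meshgrid(np.arange(w),np.arange(h)); z=d["range_z"]
    P=np.stack([(u-d["cx"])/f*z,-(v-d["cy"])/f*z,-z],-1)
    T=np.array(d["cam_to_world"]); W=P@T[:3,:3].T+T[:3,3]; W[z<=0]=np.nan
    return W
def save(n,img): cv2.imwrite("pics/"+n,cv2.cvtColor(img,cv2.COLOR_RGB2BGR))
E
python3 - <<'E'
from h import *
s=read_state(); print({k:np.round(v,3).tolist() for k,v in s.items()})
for n in("side","top"):
    d=get_image(n); print(n,{k:(v if np.isscalar(v) else np.round(v,3).tolist()) for k,v in d.items() if k not in("img","range_z")}, d.keys())
    save(n+"0.png",d["img"]); np.savez(n+"0.npz",W=cloud(d),img=d["img"])
E
```

```text
pics
{'clock': 0.0, 'qpos': [1.186, 0.629, 0.038, 1.518, -0.027, 0.996, -0.02], 'qd': [-0.001, -0.001, 0.001, 0.0, -0.001, -0.0, -0.0], 'tau': [-0.001, -56.34, 1.226, -19.344, 0.011, 0.011, 0.0], 'eef_pos': [203.578, -616.672, 255.367], 'tool_rot': [-1.557, 1.569, 1.903], 'force': [-0.348, 0.046, 0.352], 'torque': [-0.044, -0.058, -0.031], 'width': 85.404}
side {'fovy': 46.10151144323308, 'cx': 250.79587904280402, 'cy': 193.95640649800717, 'cam_to_world': [[-0.759, 0.392, -0.52, 14.401], [-0.651, -0.428, 0.627, 744.341], [0.023, 0.815, 0.58, 799.841], [0.0, 0.0, 0.0, 1.0]]} dict_keys(['img', 'range_z', 'fovy', 'cx', 'cy', 'cam_to_world'])
top {'fovy': 57.244006329093786, 'cx': 254.06377772539622, 'cy': 190.53267858992754, 'cam_to_world': [[-0.045, 0.973, -0.224, 367.579], [-0.999, -0.044, 0.011, 21.966], [0.001, 0.225, 0.974, 1199.931], [0.0, 0.0, 0.0, 1.0]]} dict_keys(['img', 'range_z', 'fovy', 'cx', 'cy', 'cam_to_world'])
```

View pics/side0.png

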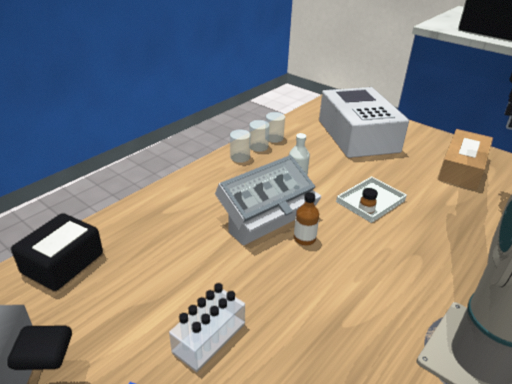

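View pics/top0.png

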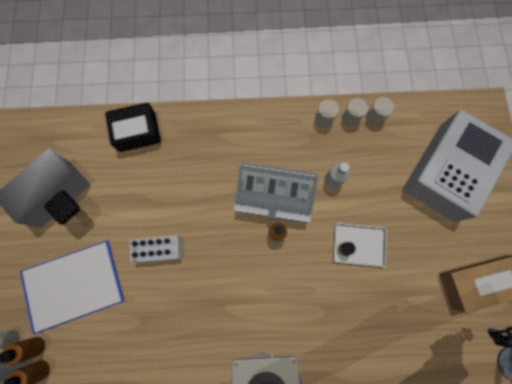

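The top view shows the box at about (276,193), the bottle at (278,231), the tray at (360,245) with the jar in its left half at (347,249), the rack at (155,249) and the white bottle at (338,175). Next I'll measure these and zoom in on the box.

Run:
```python
from h import *
W=np.load("top0.npz")["W"];I=np.load("top0.npz")["img"]
S=np.load("side0.npz")["W"];J=np.load("side0.npz")["img"]
for n,(W_,I_) in dict(top=(W,I),side=(S,J)).items():
    bench=W_[...,2]
    print(n,"bench z",np.nanmedian(bench[np.abs(bench)<15]))
def comp(W_,box,zlo,zhi):
    x0,x1,y0,y1=box
    m=(W_[...,0]>x0)&(W_[...,0]<x1)&(W_[...,1]>y0)&(W_[...,1]<y1)&(W_[...,2]>zlo)&(W_[...,2]<zhi)
    return m
for (u,v) in [(278,231),(276,193),(347,249),(360,245),(155,249),(338,175),(380,260)]:
    print((u,v),W[v,u].round(0))
for (u,v) in [(310,198),(369,193),(305,188)]: print("s",(u,v),S[v,u].round(0))
t=cv2.resize(I[150:280,225:400],None,fx=4.5,fy=4.5,interpolation=cv2.INTER_CUBIC)
s=cv2.resize(J[120:255,205:415],None,fx=3.8,fy=3.8,interpolation=cv2.INTER_CUBIC)
save("top_c.png",t); save("side_c.png",s)
```

```text
top bench z 1.2271890999014659
side bench z 2.608246846444331
(278, 231) [483. -56. 145.]
(276, 193) [607. -60. 113.]
(347, 249) [ 424. -276.   73.]
(360, 245) [ 439. -341.    2.]
(155, 249) [452. 331.  71.]
(338, 175) [ 654. -259.  125.]
(380, 260) [ 386. -400.    6.]
s (310, 198) [483. -52. 144.]
s (369, 193) [ 424. -271.   73.]
s (305, 188) [ 554. -138.   97.]
```

View pics/top_c.png

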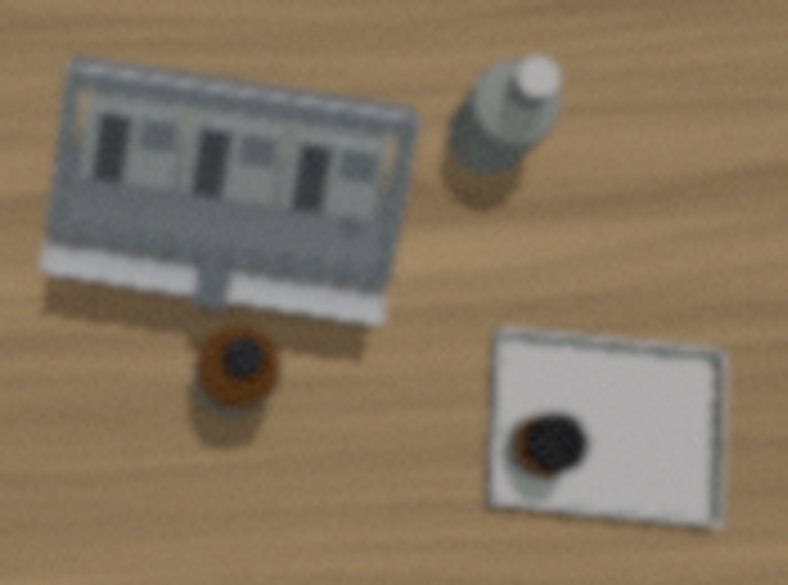

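View pics/side_c.png

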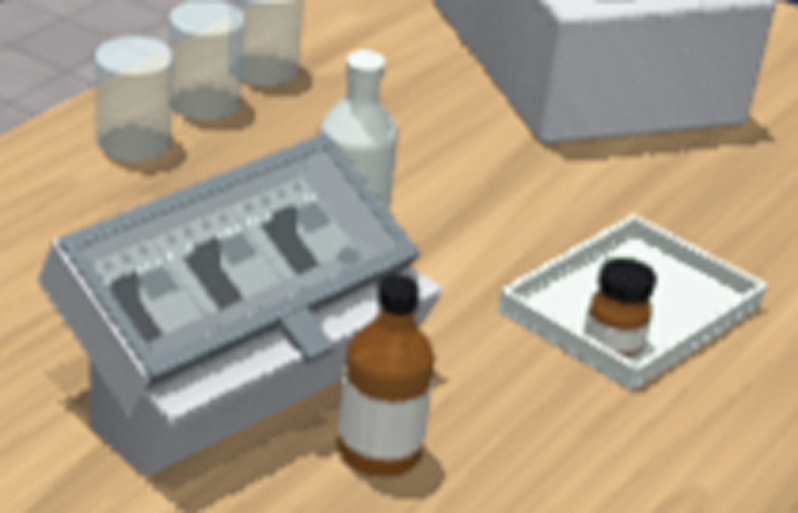

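The button is on the right-hand (-y) breaker, at side pixel ≈(296,188) and top pixel ≈(303,199). The tab is at side ≈(286,208) and top ≈(272,214), with the bottle just in front of it. The jar is in the +y half of the tray, so the -y half is free.

```bash
cat >> h.py <<'E'
def ray(d,u,v):
    f=192/np.tan(np.radians(d["fovy"])/2); T=np.array(d["cam_to_world"])
    r=T[:3,:3]@np.array([(u-d["cx"])/f,-(v-d["cy"])/f,-1]); return T[:3,3],r/np.linalg.norm(r)
def tri(d1,p1,d2,p2):
    o1,a=ray(d1,*p1);o2,b=ray(d2,*p2)
    t=np.linalg.lstsq(np.stack([a,-b],1),o2-o1,rcond=None)[0]
    A=o1+t[0]*a;B=o2+t[1]*b; return (A+B)/2,np.linalg.norm(A-B)
E
python3 - <<'E'
from h import *
t=get_image("top");s=get_image("side");W=cloud(t);S=cloud(s)
def tc(x,y):return (225+(x+.5)/4.5-.5,150+(y+.5)/4.5-.5)
def sc(x,y):return (205+(x+.5)/3.8-.5,120+(y+.5)/3.8-.5)
for n,a,b in [("button",(353,222),(347,257)),("capmid",(243,357),(399,286)),("lidrearL",(75,60),(57,243)),("lidrearR",(415,108),(322,140)),("tabendL",(196,306),(312,360)),("tabendR",(228,306),(332,344)),("jarcap",(556,443),(628,275)),
  ("trayNE",(497,330),(633,217)),("trayNW",(497,330),(633,217)),("frontL",(42,272),(172,415)),("frontR",(382,322),(437,290))]:
    p,e=tri(t,tc(*a),s,sc(*b)); print(n,p.round(0),round(e,1),"depth",W[int(round(tc(*a)[1])),int(round(tc(*a)[0]))].round(0),S[int(round(sc(*b)[1])),int(round(sc(*b)[0]))].round(0))
for nm,C in (("top",W),("side",S)):
  x,y,z=C[...,0],C[...,1],C[...,2]
  with np.errstate(invalid="ignore"):
    m=(x>510)&(x<720)&(y>-210)&(y<90)&(z>50)
    P=C[m]; r=cv2.minAreaRect(P[:,:2].astype(np.float32)); print(nm,"box rect",r,P[:,2].max())
    m=(abs(x-483)<60)&(abs(y+55)<60)&(z>20)
    mb=m&(z>128)&(x<510); print("cap",np.nanmean(C[mb],0).round(1),mb.sum()); 
    mb=(abs(x-483)<35)&(abs(y+55)<45)&(z>20)&(z<80); r2=cv2.minEnclosingCircle(C[mb][:,:2].astype(np.float32));print("body",r2)
    m=(abs(x-424)<60)&(abs(y+275)<60)&(z>55); print("jar",cv2.minEnclosingCircle(C[m][:,:2].astype(np.float32)))
    m=(x>300)&(x<540)&(y<-200)&(y>-460)&(z>14)&(z<30); print("tray",cv2.minAreaRect(C[m][:,:2].astype(np.float32)))
    m=(x>520)&(x<760)&(y<-205)&(y>-330)&(z>20);print("wash",C[m].min(0).round(),C[m].max(0).round())
E
```

```text
button [ 591. -149.   77.] 0.5 depth [ 584. -144.  112.] [ 571. -118.  103.]
capmid [489. -58. 147.] 0.4 depth [489. -60. 147.] [489. -59. 146.]
lidrearL [703.  45. 135.] 2.3 depth [707.  47. 125.] [695.  51. 140.]
lidrearR [ 655. -192.  134.] 7.7 depth [ 663. -195.  113.] [ 646. -183.  143.]
tabendL [535. -32.  76.] 0.2 depth [545. -35.   0.] [545. -47.  64.]
tabendR [534. -55.  77.] 1.1 depth [532. -54.  80.] [531. -49.  83.]
jarcap [ 427. -282.   70.] 0.3 depth [ 427. -281.   71.] [ 426. -280.   71.]
trayNE [ 462. -247.  133.] 82.0 depth [ 517. -262.    6.] [ 490. -422.   25.]
trayNW [ 462. -247.  133.] 82.0 depth [ 517. -262.    6.] [ 490. -422.   25.]
frontL [566.  78.  77.] 2.9 depth [577.  80.   5.] [567.  78.  77.]
frontR [ 519. -165.   73.] 2.0 depth [ 528. -179.    1.] [ 519. -165.   73.]
top box rect ((604.3424072265625, -57.52574157714844), (250.5078887939453, 188.06393432617188), 78.67093658447266) 149.27042849482154
cap [488.9 -59.6 145.7] 67
body ((477.6788635253906, -51.475250244140625), 26.561969757080078)
jar ((428.1712341308594, -283.9514465332031), 21.33104133605957)
tray ((440.8641662597656, -336.2682189941406), (171.14443969726562, 130.59432983398438), 81.5182876586914)
wash [ 637. -303.   20.] [ 700. -238.  170.]
side box rect ((596.8575439453125, -52.197296142578125), (264.2276306152344, 173.93540954589844), 73.71049499511719) 148.93272541034287
cap [488.1 -54.7 142.6] 110
body ((488.4730224609375, -54.849971771240234), 30.36815643310547)
jar ((429.51898193359375, -283.2872619628906), 24.19179344177246)
tray ((441.7297668457031, -334.8404541015625), (181.70616149902344, 133.97195434570312), 82.20601654052734)
wash [ 636. -291.   44.] [ 697. -238.  170.]
```

```bash
cat >> h.py <<'E'
YAW=-0.195
BX=np.array([np.cos(YAW),np.sin(YAW),0]);BY=np.array([-np.sin(YAW),np.cos(YAW),0]);BZ=np.array([0,0,1.])
def tool(tilt,sign=1):  # fingers down, tilted 'tilt' deg so x points to +BX; jaws along BY
    a=np.radians(tilt); x=np.sin(a)*BX-np.cos(a)*BZ; y=sign*BY
    return np.stack([x,y,np.cross(x,y)],1)
def cur():
    s=read_state(); return np.array(s["eef_pos"]),R.from_euler("xyz",s["tool_rot"]).as_matrix(),s
def need(tcp,Rt=None):
    p,A,s=cur(); print("tcp",p.round(1),"t",round(s["clock"],2),"F",np.round(s["force"],1),"w",round(s["width"],1))
    if Rt is not None: print("turn deg",np.degrees(R.from_matrix(A.T@Rt).as_rotvec()).round(1))
    print("shift cur axes",(A.T@(np.array(tcp)-p)).round(1),"after turn",(((Rt if Rt is not None else A).T)@(np.array(tcp)-p)).round(1))
E
python3 - <<'E'
from h import *
p,A,s=cur(); print(A.round(2))
for sg in(1,-1): need([487,-57,230],tool(0,sg))
E
```

```text
[[-0.    0.31 -0.95]
 [ 0.   -0.95 -0.31]
 [-1.   -0.   -0.  ]]
tcp [ 203.7 -616.9  255.7] t 0.2 F [ 0.1 -0.   0.5] w 85.4
turn deg [-1.506e+02 -1.000e-01  0.000e+00]
shift cur axes [  26.3 -442.8 -444.5] after turn [ 25.7 604.2 169.5]
tcp [ 203.7 -616.9  255.7] t 0.2 F [ 0.1 -0.   0.5] w 85.4
turn deg [29.4  0.   0.1]
shift cur axes [  26.3 -442.8 -444.5] after turn [  25.7 -604.2 -169.5]
```

Emit:
jog_arm:
  series:
    - [[9.8, 0, 0], [0, 0, 0], -1]
    - [[9.8, 0, 0], [0, 0, 0], -1]
    - [[9.8, 0, 0], [0, 0, 0], -1]
    - [[0, 0, 0], [0, -60, -17], -1]
    - [[0, 0, 0], [0, -60, -17], -1]
    - [[0, 0, 0], [0, -60, -17], -1]
    - [[0, 0, 0], [0, -60, -17], -1]
    - [[0, 0, 0], [0, -60, -17], -1]

```text
clock: 1.2
eef_pos: [345.9, -337.4, 256.4]
tool_rot: [3.053, 1.57, -0.283]
force: [1.2, -0.0, -0.1]
width: 85.3
```

Emit:
jog_arm:
  series:
    - [[0, 0, 0], [0, -60, -17], -1]
    - [[0, 0, 0], [0, -60, -17], -1]
    - [[0, 0, 0], [0, -60, -17], -1]
    - [[0, 0, 0], [0, -60, -17], -1]
    - [[0, 0, 0], [0, 0, 0], -1]

```text
clock: 1.82
eef_pos: [460.5, -111.3, 256.2]
tool_rot: [-1.906, 1.568, 1.052]
force: [-1.5, -1.8, 0.3]
width: 85.4
```

Run:
```python
from h import *
need([488,-57,200],tool(0,-1))
```

```text
tcp [ 460.5 -111.3  256.2] t 1.82 F [-1.5 -1.8  0.3] w 85.4
turn deg [ 0.6 -0.   0.1]
shift cur axes [ 56.4 -58.3 -17.1] after turn [ 56.2 -58.6 -16.5]
```

Emit:
jog_arm:
  series:
    - [[0.6, 0, 0], [0, -58, -17], -1]
    - [[0, 0, 0], [0, 0, 0], -1]
    - [[0, 0, 0], [40, 0, 0], -1]
    - [[0, 0, 0], [0, 0, 0], -1]
    - [[0, 0, 0], [0, 0, 0], -1]

```text
clock: 2.45
eef_pos: [486.1, -64.4, 217.1]
tool_rot: [2.611, 1.57, -0.737]
force: [0.2, -0.1, 1.4]
width: 85.8
```

Run:
```python
from h import *
need([488,-57,141],tool(0,-1))
t=get_image("top");s=get_image("side")
a=t["img"][185:265,220:330];b=s["img"][130:260,240:380]
a=cv2.resize(a,None,fx=3.5,fy=3.5,interpolation=cv2.INTER_CUBIC);b=cv2.resize(b,(400,371),interpolation=cv2.INTER_CUBIC)
c=np.zeros((371,790,3),np.uint8);c[:280,:385]=a;c[:,390:]=b;save("c1.png",c)
```

```text
tcp [486.1 -64.4 217.1] t 2.45 F [ 0.2 -0.1  1.4] w 85.8
turn deg [-0.6 -0.  -0. ]
shift cur axes [76.1 -7.7 -0.3] after turn [76.1 -7.6 -0.4]
```

View pics/c1.png

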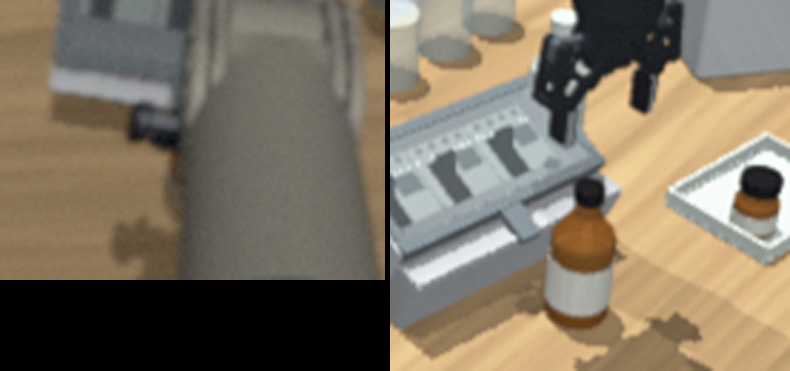

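The hand is over the bottle, and the jaws straddle the cap at about (590,190) in the view. I'll correct y and then descend.

Emit:
jog_arm:
  series:
    - [[-0.6, 0, 0], [0, -7.5, 0], -1]
    - [[0, 0, 0], [0, 0, 0], -1]
    - [[0, 0, 0], [25, 0, 0], -1]
    - [[0, 0, 0], [25, 0, 0], -1]
    - [[0, 0, 0], [15, 0, 0], -1]
    - [[0, 0, 0], [10, 0, 0], -1]
    - [[0, 0, 0], [0, 0, 0], -1]
    - [[0, 0, 0], [0, 0, 0], -1]

```text
clock: 3.55
eef_pos: [488.0, -56.1, 141.9]
tool_rot: [-3.025, 1.57, -0.078]
force: [0.3, -1.0, -0.9]
width: 85.9
```

Emit:
jog_arm:
  series:
    - [[0, 0, 0], [0, 0, 0], 0]
    - [[0, 0, 0], [0, 0, 0], 0.3]
    - [[0, 0, 0], [0, 0, 0], 1]
    - [[0, 0, 0], [0, 0, 0], 1]
    - [[0, 0, 0], [0, 0, 0], 1]
    - [[0, 0, 0], [0, 0, 0], 1]
    - [[0, 0, 0], [0, 0, 0], 1]
    - [[0, 0, 0], [0, 0, 0], 1]

```text
clock: 4.55
eef_pos: [487.9, -56.4, 141.7]
tool_rot: [2.946, 1.57, -0.39]
force: [-0.4, -0.8, 6.1]
width: 26.4
```

Emit:
jog_arm:
  series:
    - [[0, 0, 0], [-10, 0, 0], 1]
    - [[0, 0, 0], [-30, 0, 0], 1]
    - [[0, 0, 0], [-40, 0, 0], 1]
    - [[0, 0, 0], [-20, 0, 0], 1]
    - [[0, 0, 0], [0, 0, 0], 1]
    - [[0, 0, 0], [0, 0, 0], 1]

```text
clock: 5.3
eef_pos: [486.6, -55.7, 240.4]
tool_rot: [0.045, 1.569, 2.992]
force: [0.6, -0.3, -3.3]
width: 26.2
```

Run:
```python
from h import *
need([435,-376,242],tool(0,-1))
s=get_image("side")
save("c2.png",cv2.resize(s["img"][90:260,200:420],None,fx=3,fy=3,interpolation=cv2.INTER_CUBIC))
```

```text
tcp [486.6 -55.7 240.4] t 5.3 F [ 0.6 -0.3 -3.3] w 26.2
turn deg [ 0.1  0.1 -0. ]
shift cur axes [ -1.6 324.3 -11.1] after turn [ -1.6 324.2 -11.4]
```

View pics/c2.png

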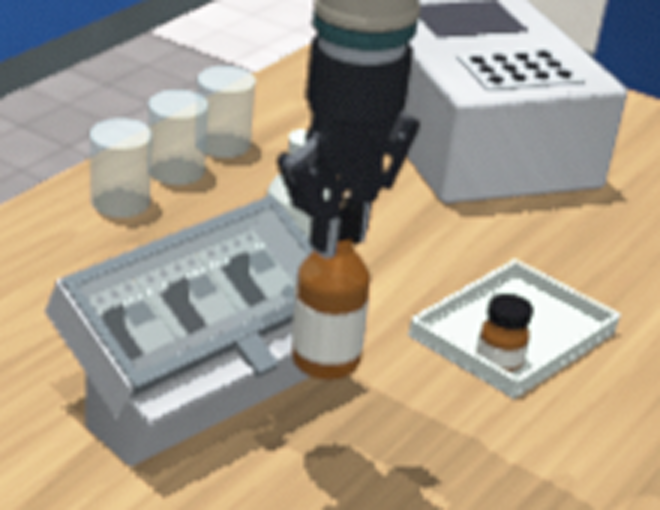

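The bottle is lifted, upright in the jaws at about (332,310), and clear of the box. Now I'll carry it to the tray.

Emit:
jog_arm:
  series:
    - [[0, 0, 0], [0, 20, -1], 1]
    - [[0, 0, 0], [0, 40, -2], 1]
    - [[0, 0, 0], [0, 50, -2], 1]
    - [[0, 0, 0], [0, 55, -2], 1]
    - [[0, 0, 0], [0, 55, -2], 1]
    - [[0, 0, 0], [0, 50, -1], 1]
    - [[0, 0, 0], [0, 34, -1], 1]
    - [[0, 0, 0], [0, 20, 0], 1]

```text
clock: 6.35
eef_pos: [434.4, -377.5, 239.8]
tool_rot: [-0.249, 1.568, 2.696]
force: [0.2, 0.7, -2.2]
width: 26.1
```

Emit:
jog_arm:
  series:
    - [[0, 0, 0], [0, 0, 0], 1]
    - [[0, 0, 0], [0, 0, 0], 1]

```text
clock: 6.6
eef_pos: [436.5, -373.7, 240.8]
tool_rot: [-1.211, 1.568, 1.738]
force: [-0.4, -0.3, -2.4]
width: 26.3
```

Run:
```python
from h import *
need([435,-376,150],tool(0,-1))
W=cloud(get_image("side"));
with np.errstate(invalid="ignore"):
  m=(W[...,1]<-330)&(W[...,1]>-430)&(W[...,0]>380)&(W[...,0]<500)&(W[...,2]>80)&(W[...,2]<190)
print(W[m].min(0),W[m].max(0)); print(np.percentile(W[m][:,2],[1,2,5]))
```

```text
tcp [ 436.5 -373.7  240.8] t 6.6 F [-0.4 -0.3 -2.4] w 26.3
turn deg [0.2 0.  0.1]
shift cur axes [90.8  2.7  0.9] after turn [90.8  2.5  1. ]
[ 409.0261804  -388.32550673  101.58383473] [ 468.61521269 -337.78998789  189.95837698]
[103.52763072 104.57585796 108.22025228]
```

Emit:
jog_arm:
  series:
    - [[0, 0, 0], [25, 3, 1], 1]
    - [[0, 0, 0], [30, 0, 0], 1]
    - [[0, 0, 0], [20, 0, 0], 1]
    - [[0, 0, 0], [10, 0, 0], 1]
    - [[0, 0, 0], [4, 0, 0], 1]
    - [[0, 0, 0], [2, 0, 0], 1]
    - [[0, 0, 0], [0, 0, 0], 1]
    - [[0, 0, 0], [0, 0, 0], 1]

```text
clock: 7.65
eef_pos: [434.5, -379.0, 150.8]
tool_rot: [2.712, 1.57, -0.624]
force: [0.9, 0.1, -3.7]
width: 26.2
```

Emit:
jog_arm:
  series:
    - [[0, 0, 0], [1.5, 0, 0], 1]
    - [[0, 0, 0], [0, 0, 0], 1]
    - [[0, 0, 0], [0, 0, 0], 1]

```text
clock: 8.02
eef_pos: [434.2, -378.8, 148.8]
tool_rot: [-2.518, 1.571, 0.429]
force: [0.7, 0.4, -2.1]
width: 26.2
```

Emit:
jog_arm:
  series:
    - [[0, 0, 0], [1.5, 0, 0], 1]
    - [[0, 0, 0], [0, 0, 0], 1]
    - [[0, 0, 0], [0, 0, 0], 1]

```text
clock: 8.4
eef_pos: [434.2, -378.8, 147.3]
tool_rot: [2.449, 1.571, -0.887]
force: [0.6, 0.6, -3.4]
width: 25.9
```

Emit:
jog_arm:
  series:
    - [[0, 0, 0], [1, 0, 0], 1]
    - [[0, 0, 0], [0, 0, 0], 1]
    - [[0, 0, 0], [0, 0, 0], 1]

```text
clock: 8.78
eef_pos: [434.2, -378.8, 146.3]
tool_rot: [-2.341, 1.571, 0.607]
force: [1.0, -0.7, -2.6]
width: 25.9
```

Emit:
jog_arm:
  series:
    - [[0, 0, 0], [1, 0, 0], 1]
    - [[0, 0, 0], [0, 0, 0], 1]
    - [[0, 0, 0], [0, 0, 0], 1]

```text
clock: 9.15
eef_pos: [434.5, -379.1, 145.7]
tool_rot: [2.625, 1.57, -0.711]
force: [-0.5, -0.2, 1.1]
width: 26.0
```

Emit:
jog_arm:
  series:
    - [[0, 0, 0], [1, 0, 0], 1]
    - [[0, 0, 0], [0, 0, 0], 1]
    - [[0, 0, 0], [0, 0, 0], 1]

```text
clock: 9.52
eef_pos: [434.9, -379.5, 145.6]
tool_rot: [2.643, 1.568, -0.693]
force: [-1.0, -0.7, 7.9]
width: 25.9
```

Contact at z≈145.7, as expected, so I'll release and go up.

Emit:
jog_arm:
  series:
    - [[0, 0, 0], [-0.7, 0, 0], 1]
    - [[0, 0, 0], [0, 0, 0], 0.3]
    - [[0, 0, 0], [0, 0, 0], 0]
    - [[0, 0, 0], [0, 0, 0], -1]
    - [[0, 0, 0], [0, 0, 0], -1]
    - [[0, 0, 0], [0, 0, 0], -1]
    - [[0, 0, 0], [-20, 0, 0], -1]
    - [[0, 0, 0], [-60, 0, 0], -1]

```text
clock: 10.52
eef_pos: [432.7, -377.3, 223.2]
tool_rot: [-0.479, 1.564, 2.468]
force: [0.7, -0.5, 1.7]
width: 85.6
```

Emit:
jog_arm:
  series:
    - [[0, 0, 0], [-60, -20, 0], -1]
    - [[0, 0, 0], [0, -60, 10], -1]
    - [[0, 0, 0], [0, -60, 0], -1]
    - [[0, 0, 0], [0, -60, 0], -1]
    - [[0, 0, 0], [0, -60, 0], -1]
    - [[0, 0, 0], [0, 0, 0], -1]

```text
clock: 11.28
eef_pos: [475.6, -116.1, 284.4]
tool_rot: [-1.551, 1.568, 1.407]
force: [0.1, -0.4, -0.0]
width: 85.4
```

Run:
```python
from h import *
s=get_image("side"); t=get_image("top")
save("c3.png",cv2.resize(s["img"][90:260,200:420],None,fx=3,fy=3,interpolation=cv2.INTER_CUBIC))
W=cloud(s)
with np.errstate(invalid="ignore"):
  m=(W[...,1]<-330)&(W[...,1]>-430)&(W[...,0]>380)&(W[...,0]<500)&(W[...,2]>132)&(W[...,2]<170)
print("cap",W[m].mean(0),W[m].max(0),m.sum())
need([543,-45.5,84],tool(0,-1))
```

```text
cap [ 435.62957403 -376.08137962  145.76499693] [ 452.80299813 -366.07011186  154.66422465] 89
tcp [ 474.6 -121.7  284.4] t 11.38 F [-0.6 -0.6  0.8] w 85.6
turn deg [ 0.1 -0.  -0. ]
shift cur axes [200.4 -88.  -52.5] after turn [200.4 -88.  -52.3]
```

View pics/c3.png

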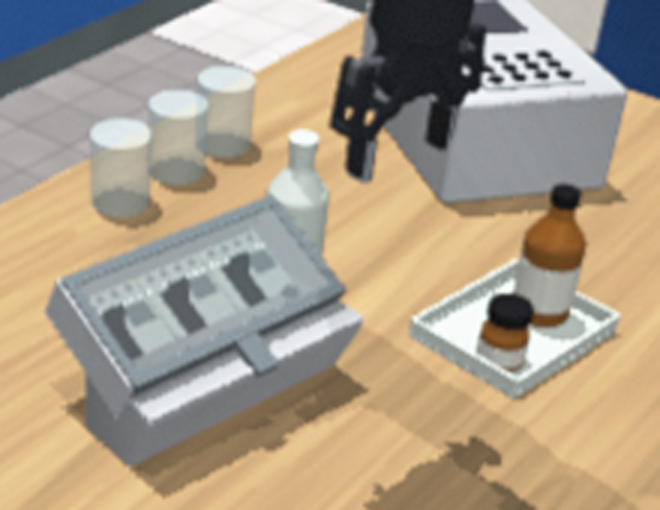

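The bottle stands upright in the tray at about (552,260), and the tab at about (258,352) is unobstructed. Before pinching the tab I'll check the box's profile around it.

Run:
```python
from h import *
O=np.array([637,-64,0])
for n in("side","top"):
    d=get_image(n);W=cloud(d)-O
    x=W@BX;y=W@BY;z=W[...,2]
    with np.errstate(invalid="ignore"):
      for lab,lo,hi in(("tab",-4,16),("y+60",45,80),("y-60",-80,-40)):
        m=(y>lo)&(y<hi)&(x>-140)&(x<80)&(z>5)
        print(n,lab,[(b,int(m[(x>b)&(x<b+8)&m].sum()),*np.round(np.percentile(z[m&(x>b)&(x<b+8)],[10,50,90])).tolist()) for b in range(-120,64,8) if (m&(x>b)&(x<b+8)).sum()>0])
      m=(x>-108)&(x<-98)&(z>55); print("tab y range",np.percentile(y[m],[2,50,98]) if m.any() else None,m.sum())
```

```text
side tab [(-120, 1, 7.0, 7.0, 7.0), (-112, 6, 43.0, 80.0, 84.0), (-104, 26, 74.0, 81.0, 84.0), (-96, 47, 51.0, 79.0, 88.0), (-88, 37, 33.0, 79.0, 91.0), (-80, 46, 18.0, 88.0, 96.0), (-72, 32, 9.0, 94.0, 101.0), (-64, 18, 97.0, 101.0, 103.0), (-56, 24, 102.0, 104.0, 108.0), (-48, 21, 106.0, 109.0, 112.0), (-40, 16, 110.0, 112.0, 115.0), (-32, 19, 112.0, 116.0, 118.0), (-24, 21, 118.0, 120.0, 123.0), (-16, 19, 122.0, 123.0, 127.0), (-8, 18, 124.0, 128.0, 130.0), (0, 17, 129.0, 132.0, 134.0), (8, 17, 132.0, 134.0, 137.0), (16, 19, 136.0, 139.0, 142.0), (24, 17, 141.0, 144.0, 146.0), (32, 7, 144.0, 146.0, 147.0)]
side y+60 [(-120, 1, 6.0, 6.0, 6.0), (-112, 3, 5.0, 6.0, 6.0), (-104, 12, 12.0, 71.0, 81.0), (-96, 74, 53.0, 70.0, 78.0), (-88, 54, 37.0, 76.0, 79.0), (-80, 52, 22.0, 76.0, 93.0), (-72, 104, 11.0, 86.0, 99.0), (-64, 38, 79.0, 101.0, 103.0), (-56, 40, 101.0, 105.0, 108.0), (-48, 33, 104.0, 108.0, 111.0), (-40, 38, 109.0, 112.0, 114.0), (-32, 36, 113.0, 116.0, 119.0), (-24, 38, 116.0, 120.0, 122.0), (-16, 32, 121.0, 123.0, 125.0), (-8, 36, 124.0, 127.0, 129.0), (0, 37, 128.0, 130.
[... 2313 characters left out ...]
4, 2, 610.0, 616.0, 622.0), (-96, 3, 76.0, 77.0, 78.0), (-88, 15, 73.0, 75.0, 80.0), (-80, 42, 74.0, 77.0, 97.0), (-72, 36, 94.0, 98.0, 100.0), (-64, 34, 97.0, 100.0, 103.0), (-56, 36, 102.0, 104.0, 107.0), (-48, 32, 105.0, 109.0, 111.0), (-40, 36, 108.0, 112.0, 115.0), (-32, 35, 112.0, 115.0, 118.0), (-24, 36, 116.0, 119.0, 123.0), (-16, 33, 119.0, 123.0, 126.0), (-8, 38, 124.0, 126.0, 129.0), (0, 34, 127.0, 129.0, 133.0), (8, 36, 131.0, 134.0, 137.0), (16, 37, 135.0, 137.0, 141.0), (24, 35, 139.0, 142.0, 146.0), (32, 24, 135.0, 139.0, 145.0), (40, 13, 123.0, 129.0, 135.0), (48, 8, 107.0, 112.0, 118.0), (56, 6, 98.0, 103.0, 104.0)]
tab y range [-342.94600638  694.32602978  811.27925644] 238
```

Run:
```python
from h import *
need([540,-45,135],tool(0,-1))
```

```text
tcp [ 474.2 -123.5  284.4] t 11.47 F [-0.3  0.  -0.1] w 85.8
turn deg [-0.1 -0.  -0. ]
shift cur axes [149.3 -89.9 -49.2] after turn [149.4 -89.7 -49.3]
```

Emit:
jog_arm:
  series:
    - [[0, 0, 0], [30, -45, -24.5], -1]
    - [[0, 0, 0], [40, -45, -24.5], -1]
    - [[0, 0, 0], [45, 0, 0], -1]
    - [[0, 0, 0], [34, 0, 0], -1]
    - [[0, 0, 0], [0, 0, 0], -1]
    - [[0, 0, 0], [0, 0, 0], -1]
    - [[0, 0, 0], [0, 0, 0], -1]

```text
clock: 12.35
eef_pos: [539.9, -45.4, 138.5]
tool_rot: [-3.027, 1.567, -0.081]
force: [-0.8, 0.1, 0.2]
width: 85.2
```

Run:
```python
from h import *
need([540,-45,101],tool(0,-1))
```

```text
tcp [539.9 -45.4 138.5] t 12.35 F [-0.8  0.1  0.2] w 85.2
turn deg [-0.  -0.2  0. ]
shift cur axes [37.5 -0.4  0.1] after turn [37.5 -0.4  0. ]
```

Emit:
jog_arm:
  series:
    - [[0, 0, 0], [20, 0, 0], -1]
    - [[0, 0, 0], [16.5, 0, 0], 0]
    - [[0, 0, 0], [0, 0, 0], 0.3]
    - [[0, 0, 0], [0, 0, 0], 1]
    - [[0, 0, 0], [0, 0, 0], 1]
    - [[0, 0, 0], [0, 0, 0], 1]
    - [[0, 0, 0], [0, 0, 0], 1]
    - [[0, 0, 0], [0, 0, 0], 1]

```text
clock: 13.35
eef_pos: [539.3, -44.4, 101.2]
tool_rot: [-2.729, 1.569, 0.218]
force: [-1.4, 1.3, 6.5]
width: 21.8
```

Run:
```python
from h import *
need([540,-45,101],tool(0,-1))
s=get_image("side")
save("c4.png",cv2.resize(s["img"][130:250,205:345],None,fx=4,fy=4,interpolation=cv2.INTER_CUBIC))
# arc deltas (tool x = -dz, tool z?) 
p,A,_=cur(); print(A.round(2))
h=np.array([36,140]);c=np.array([-99,79.])-h;prev=c
for k in range(1,21):
    th=-0.1*k; q=np.array([c[0]*np.cos(th)-c[1]*np.sin(th),c[0]*np.sin(th)+c[1]*np.cos(th)])
    d=q-prev;prev=q; w=d[0]*BX+d[1]*BZ; print(k,(tool(0,-1).T@w).round(1).tolist())
```

```text
tcp [539.3 -44.4 101.2] t 13.35 F [-1.4  1.3  6.5] w 21.8
turn deg [ 0.  -0.1  0. ]
shift cur axes [ 0.2  0.5 -0.8] after turn [ 0.2  0.5 -0.8]
[[ 0.   -0.19 -0.98]
 [ 0.   -0.98  0.19]
 [-1.   -0.   -0.  ]]
1 [-13.8, -0.0, 5.4]
2 [-14.3, 0.0, 4.0]
3 [-14.6, 0.0, 2.6]
4 [-14.8, 0.0, 1.1]
5 [-14.8, 0.0, -0.4]
6 [-14.7, -0.0, -1.9]
7 [-14.4, -0.0, -3.3]
8 [-14.0, 0.0, -4.7]
9 [-13.5, 0.0, -6.1]
10 [-12.8, -0.0, -7.4]
11 [-12.0, -0.0, -8.7]
12 [-11.1, 0.0, -9.8]
13 [-10.0, -0.0, -10.9]
14 [-8.9, -0.0, -11.8]
15 [-7.7, 0.0, -12.7]
16 [-6.4, -0.0, -13.4]
17 [-5.0, 0.0, -13.9]
18 [-3.6, -0.0, -14.4]
19 [-2.1, 0.0, -14.7]
20 [-0.7, -0.0, -14.8]
```

View pics/c4.png

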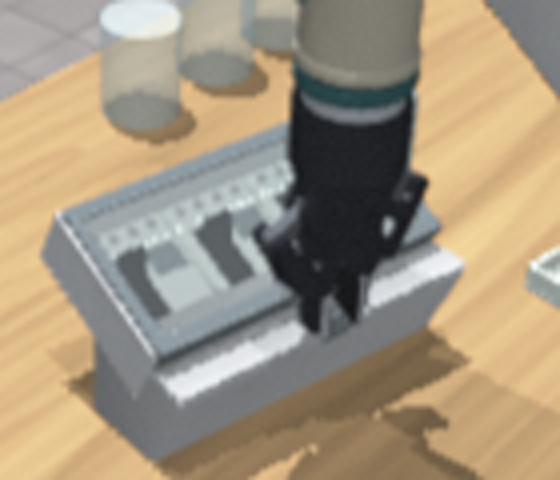

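The fingers pinch the tab at about (333,318), at a width of 21.8, which reads about 2 mm low, as the 28 mm cap did. Now I'll swing the lid.

Emit:
jog_arm:
  series:
    - [[0, 0, 0], [-13.8, 0, 5.4], 1]
    - [[0, 0, 0], [-14.3, 0, 4], 1]
    - [[0, 0, 0], [-14.6, 0, 2.6], 1]
    - [[0, 0, 0], [-14.8, 0, 1.1], 1]
    - [[0, 0, 0], [-14.8, 0, -0.4], 1]

```text
clock: 14.02
eef_pos: [532.3, -42.9, 175.5]
tool_rot: [-3.047, 1.557, -0.1]
force: [12.1, -0.9, -5.3]
width: 21.7
```

Emit:
jog_arm:
  series:
    - [[0, 0, 0], [-14.7, 0, -1.9], 1]
    - [[0, 0, 0], [-14.4, 0, -3.3], 1]
    - [[0, 0, 0], [-14, 0, -4.7], 1]
    - [[0, 0, 0], [-13.5, 0, -6.1], 1]
    - [[0, 0, 0], [-12.8, 0, -7.4], 1]

```text
clock: 14.65
eef_pos: [550.9, -46.7, 243.2]
tool_rot: [-2.996, 1.567, -0.048]
force: [7.1, 1.6, -6.8]
width: 20.8
```

Emit:
jog_arm:
  series:
    - [[0, 0, 0], [-12, 0, -8.7], 1]
    - [[0, 0, 0], [-11.1, 0, -9.8], 1]
    - [[0, 0, 0], [-10, 0, -10.9], 1]
    - [[0, 0, 0], [-8.9, 0, -11.8], 1]
    - [[0, 0, 0], [-7.7, 0, -12.7], 1]

```text
clock: 15.28
eef_pos: [600.7, -56.8, 291.9]
tool_rot: [-0.017, 1.568, 2.93]
force: [3.5, 0.6, -8.5]
width: 19.8
```

Emit:
jog_arm:
  series:
    - [[0, 0, 0], [-6.4, 0, -13.4], 1]
    - [[0, 0, 0], [-5, 0, -13.9], 1]
    - [[0, 0, 0], [-3.6, 0, -14.4], 1]
    - [[0, 0, 0], [-2.1, 0, -14.7], 1]
    - [[0, 0, 0], [-0.7, 0, -14.8], 1]
    - [[0, 0, 0], [0, 0, 0], 1]
    - [[0, 0, 0], [0, 0, 0], 1]

```text
clock: 16.15
eef_pos: [670.9, -71.2, 309.7]
tool_rot: [0.522, 1.569, -2.814]
force: [0.2, 0.0, 0.5]
width: 0.4
```

Run:
```python
from h import *
need([673,-71,309],tool(0,-1))
s=get_image("side")
save("c5.png",cv2.resize(s["img"][70:250,190:390],None,fx=3,fy=3,interpolation=cv2.INTER_CUBIC))
```

```text
tcp [670.9 -71.2 309.7] t 16.15 F [0.2 0.  0.5] w 0.4
turn deg [ 0.   0.1 -0. ]
shift cur axes [ 0.7 -0.7 -2. ] after turn [ 0.7 -0.6 -2. ]
```

View pics/c5.png

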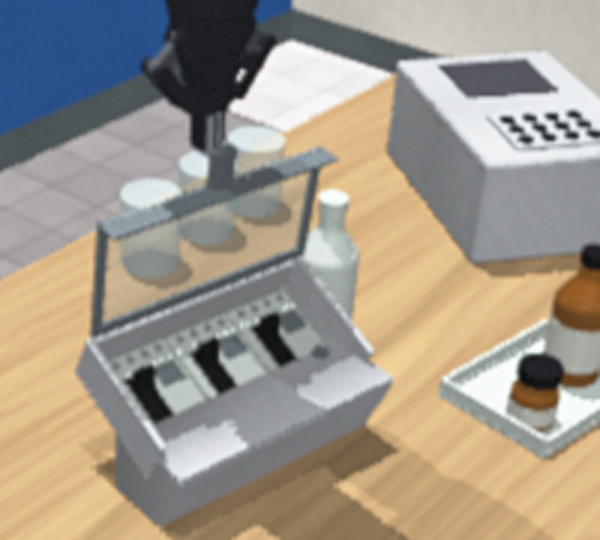

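The lid is up and standing by itself or against the closed fingers. The tab, at about (222,165), slipped out near the end. I'll measure its angle and check whether the fingers are holding it.

```bash
cat >> h.py <<'E'
O=np.array([637,-64,0.])
def lid(d):
    W=cloud(d)-O;x=W@BX;y=W@BY;z=W[...,2]
    with np.errstate(invalid="ignore"): m=(abs(y)<122)&(abs(y)>25)&(z>165)&(z<275)&(x>-60)&(x<100)
    if m.sum()<20: return m.sum()
    a=np.polyfit(z[m],x[m],1); return m.sum(),"ang",2.0-0.0-(-np.arctan(a[0])),"x at 140,260",np.polyval(a,[140,260]).round(1)
E
python3 - <<'E'
from h import *
for n in("side","top"):
    d=get_image(n); print(n,lid(d))
    W=cloud(d)-O;x=W@BX;y=W@BY;z=W[...,2]
    with np.errstate(invalid="ignore"):
        m=(abs(y)<13)&(z>255)&(z<305)&(x>-40)&(x<100)
    for b in range(255,305,6):
        k=m&(z>=b)&(z<b+6)
        if k.any(): print(b,k.sum(),np.percentile(x[k],[5,50,95]).round())
print(2+np.arctan(0))
E
```

```text
side (np.int64(1763), 'ang', np.float64(1.7779076455553098), 'x at 140,260', array([41.2, 14.1]))
255 16 [-1.  2. 15.]
261 36 [ 2. 11. 17.]
267 16 [12. 13. 18.]
273 19 [10. 12. 17.]
279 13 [ 9. 12. 17.]
285 23 [10. 12. 37.]
291 26 [ 8. 11. 30.]
297 38 [10. 21. 31.]
303 4 [26. 28. 30.]
top (np.int64(292), 'ang', np.float64(3.0490247890224995), 'x at 140,260', array([-200.2,    8.5]))
2.0
```

The lid stands at about 1.78 without support, which is marginal. I'll go round in front of the tab and push it to about 2.05.

Emit:
jog_arm:
  series:
    - [[0, 0, 0], [-40, 0, 0], 1]
    - [[0, 0, 0], [0, 0, 40], 1]
    - [[0, 0, 0], [0, 0, 25], 1]
    - [[0, 0, 0], [0, 0, 0], 1]
    - [[0, 0, 0], [30, 0, 0], 1]
    - [[0, 0, 0], [30, 0, 0], 1]
    - [[0, 0, 0], [0, 0, 0], 1]
    - [[0, 0, 0], [0, 0, -10], 1]

```text
clock: 17.3
eef_pos: [619.2, -60.5, 290.7]
tool_rot: [-3.053, 1.569, -0.106]
force: [0.7, -0.9, 0.7]
width: -0.2
```

Emit:
jog_arm:
  series:
    - [[0, 0, 0], [0, 0, -10], 1]
    - [[0, 0, 0], [0, 0, -10], 1]
    - [[0, 0, 0], [0, 0, -10], 1]
    - [[0, 0, 0], [0, 0, -10], 1]
    - [[0, 0, 0], [0, 0, -8], 1]
    - [[0, 0, 0], [0, 0, 0], 1]
    - [[0, 0, 0], [0, 0, 0], 1]

```text
clock: 18.18
eef_pos: [665.0, -69.5, 289.5]
tool_rot: [-0.059, 1.57, 2.889]
force: [-0.4, -0.1, 0.9]
width: 0.3
```

Run:
```python
from h import *
print(lid(get_image("side"))); p,A,s=cur(); print((p-O)@BX)
```

```text
(np.int64(2080), 'ang', np.float64(2.0408078489823223), 'x at 140,260', array([39.5, 44.4]))
28.451226616686863
```

Emit:
jog_arm:
  series:
    - [[0, 0, 0], [0, 0, 40], 1]
    - [[0, 0, 0], [0, 20, 50], 1]
    - [[0, 0, 0], [0, 50, 40], 1]
    - [[0, 0, 0], [0, 60, 20], 1]
    - [[0, 0, 0], [0, 60, 0], 1]
    - [[0, 0, 0], [0, 0, 0], 1]

```text
clock: 18.98
eef_pos: [480.4, -231.3, 290.3]
tool_rot: [1.871, 1.567, -1.475]
force: [0.1, 1.0, 0.5]
width: -0.1
```

Run:
```python
from h import *
t=get_image("top");s=get_image("side"); print(lid(s))
a=t["img"][155:235,230:320];b=s["img"][140:230,220:325]
c=np.zeros((340,790,3),np.uint8)
c[:340,:382]=cv2.resize(a,(382,340),interpolation=cv2.INTER_CUBIC)
c[:340,390:787]=cv2.resize(b,(397,340),interpolation=cv2.INTER_CUBIC);save("c6.png",c); print(382/90,340/80,397/105,340/90)
# dark levers / button blobs
for n,d in(("top",t),("side",s)):
    g=d["img"].max(2); W=cloud(d)-O;x=W@BX;y=W@BY;z=W[...,2]
    with np.errstate(invalid="ignore"): roi=(x>-60)&(x<40)&(abs(y)<118)&(z>50)&(z<140)
    m=((g<75)&roi).astype(np.uint8); k,l,st,ce=cv2.connectedComponentsWithStats(m)
    for i in range(1,k):
        if st[i,4]>15: q=l==i; print(n,st[i],"xyz",[np.nanmedian(v[q]).round(1) for v in(x,y,z)], "x",np.percentile(x[q],[5,95]).round(),"z",np.percentile(z[q],[5,95]).round())
    f=roi&(np.abs(x+0)<40)&(g>120); A=np.c_[x[f],np.ones(f.sum())]; 
    print(n,"face",np.linalg.lstsq(A,z[f],rcond=None)[0],f.sum())
```

```text
(np.int64(2070), 'ang', np.float64(2.0326463577247273), 'x at 140,260', array([39.5, 43.5]))
4.2444444444444445 4.25 3.780952380952381 3.7777777777777777
top [246 176   8  14  87] xyz [np.float64(-2.8), np.float64(88.5), np.float64(86.0)] x [-21.  16.] z [ 77. 115.]
top [268 179   8  15  89] xyz [np.float64(-3.0), np.float64(15.8), np.float64(86.1)] x [-22.  17.] z [ 78. 114.]
top [290 183   8  14  87] xyz [np.float64(-3.5), np.float64(-57.5), np.float64(86.5)] x [-23.  15.] z [ 78. 113.]
top face [ 0.43452113 87.70066923] 481
side [275 175  13  17 105] xyz [np.float64(1.2), np.float64(-56.8), np.float64(91.2)] x [-20.   8.] z [ 80. 111.]
side [254 183  14  18 115] xyz [np.float64(0.5), np.float64(16.0), np.float64(90.2)] x [-21.  10.] z [ 79. 111.]
side [232 192  15  18 122] xyz [np.float64(1.8), np.float64(88.7), np.float64(88.9)] x [-19.   9.] z [ 78. 112.]
side face [ 0.53043042 93.34015261] 1564
```

View pics/c6.png

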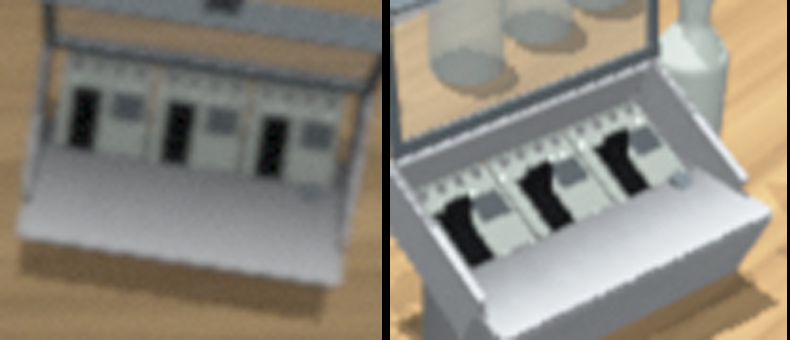

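The levers are all up and the button shows at side crop (682,179), top crop (313,190). Box-frame estimate of its top: (-29,-92,79).

```bash
cat >> h.py <<'E'
def bw(x,y,z): return O+x*BX+y*BY+z*BZ
TN=np.radians(25); N=np.array([-np.sin(TN),0,np.cos(TN)]);U=np.array([np.cos(TN),0,np.sin(TN)])
BT=np.array([-29,-92,79.])   # button top, box frame
def at(u,y,n): # point relative to button top, u up slope, n out
    return bw(*(BT+u*U+n*N+np.array([0,y,0])))
E
python3 - <<'E'
from h import *
t=get_image("top");s=get_image("side")
p,e=tri(t,(303.4,199.3),s,(296.9,187.0));q=p-O;print(q@BX,q@BY,q[2],e)
print(at(0,0,25+60).round(1)); need(at(0,0,25+60),tool(25,-1))
E
```

```text
-30.38944571010722 -94.14881666918434 78.02001466188375 1.3522203872544918
[ 555.5 -141.7  156. ]
tcp [ 483.3 -223.6  289.5] t 19.18 F [ 0.2 -1.  -1.2] w -0.1
turn deg [ 0.2 25.   0.1]
shift cur axes [133.6 -94.1 -55.2] after turn [144.2 -94.4   6.7]
```

Emit:
jog_arm:
  series:
    - [[0, 8.4, 0], [0, 0, 0], 1]
    - [[0, 8.3, 0], [0, 0, 0], 1]
    - [[0, 8.3, 0], [0, 0, 0], 1]
    - [[0, 0, 0], [20, -50, 3], 1]
    - [[0, 0, 0], [40, -44, 4], 1]
    - [[0, 0, 0], [40, 0, 0], 1]
    - [[0, 0, 0], [30, 0, 0], 1]
    - [[0, 0, 0], [0, 0, 0], 1]

```text
clock: 20.18
eef_pos: [532.6, -168.8, 208.5]
tool_rot: [-3.076, 1.165, -0.125]
force: [0.6, -0.2, -0.3]
width: 0.1
```

Run:
```python
from h import *
need(at(0,0,25+6),tool(25,-1))
```

```text
tcp [ 532.6 -168.8  208.5] t 20.18 F [ 0.6 -0.2 -0.3] w 0.1
turn deg [-0.1  1.8  1.6]
shift cur axes [109.8 -28.    3.2] after turn [108.8 -31.    6.6]
```

Emit:
jog_arm:
  series:
    - [[0, 1.8, 1.6], [0, 0, 0], 1]
    - [[0, 0, 0], [0, -20, 4], 1]
    - [[0, 0, 0], [10, -11, 3], 1]
    - [[0, 0, 0], [25, 0, 0], 1]
    - [[0, 0, 0], [25, 0, 0], 1]
    - [[0, 0, 0], [0, 0, 0], 1]
    - [[0, 0, 0], [0, 0, 0], 1]

```text
clock: 21.05
eef_pos: [569.2, -149.3, 183.0]
tool_rot: [-3.13, 1.187, -0.188]
force: [0.0, -0.4, 0.0]
width: -0.0
```

Run:
```python
from h import *
need(at(0,0,25+6),tool(25,-1))
```

```text
tcp [ 569.2 -149.3  183. ] t 21.05 F [ 0.  -0.4  0. ] w -0.0
turn deg [-0.3  3.   0.2]
shift cur axes [73.4 -4.5 21.2] after turn [72.1 -4.8 25. ]
```

Emit:
jog_arm:
  series:
    - [[0, 3, 0], [0, -5, 10], 1]
    - [[0, 0, 0], [0, 0, 15], 1]
    - [[0, 0, 0], [0, 0, 0], 1]
    - [[0, 0, 0], [0, 0, 0], 1]

```text
clock: 21.55
eef_pos: [559.9, -143.8, 196.0]
tool_rot: [-3.125, 1.176, -0.181]
force: [-0.2, -0.1, 0.2]
width: -0.1
```

Run:
```python
from h import *
need(at(0,0,25+6),tool(25,-1)); print(read_state()["qpos"])
```

```text
tcp [ 559.9 -143.8  196. ] t 21.55 F [-0.2 -0.1  0.2] w -0.1
turn deg [-0.2  2.4  0.3]
shift cur axes [89.  -0.6 17.6] after turn [88.2 -1.2 21.2]
[-0.0563263   0.52192904  0.37884601  2.1411065  -1.0993143   0.23322166
 -0.48416807]
```

The wrist is at its range limits (j5, j6) with a 25° tilt. A 12° tilt is enough, so I'll replan with that.

Emit:
jog_arm:
  series:
    - [[0, -5, 0], [0, 0, 0], 1]
    - [[0, -5.6, 0], [0, 0, 0], 1]
    - [[0, 0, 0], [0, 0, 0], 1]
    - [[0, 0, 0], [0, 0, 0], 1]

```text
clock: 22.05
eef_pos: [559.3, -143.4, 195.2]
tool_rot: [-3.109, 1.361, -0.165]
force: [0.2, -0.1, -0.5]
width: -0.0
```

Run:
```python
from h import *
T=tool(12,-1); tip=at(-5,0,12); print("target tip 12 above, tcp:"); need(tip-25*T[:,0],T); print(np.round(read_state()["qpos"],2))
```

```text
target tip 12 above, tcp:
tcp [ 559.3 -143.4  195.2] t 22.05 F [ 0.2 -0.1 -0.5] w -0.0
turn deg [-0.2 -0.   0.4]
shift cur axes [84.7 -0.4  0.7] after turn [84.7 -1.   0.6]
[-0.25  0.63  0.7   1.99 -0.83  0.59 -0.77]
```

Emit:
jog_arm:
  series:
    - [[0, 0, 0], [25, 0, 0], 1]
    - [[0, 0, 0], [30, 0, 0], 1]
    - [[0, 0, 0], [20, 0, 0], 1]
    - [[0, 0, 0], [9, 0, 0], 1]
    - [[0, 0, 0], [0, 0, 0], 1]
    - [[0, 0, 0], [0, 0, 0], 1]

```text
clock: 22.8
eef_pos: [577.3, -147.0, 114.5]
tool_rot: [-3.111, 1.36, -0.167]
force: [0.5, -0.3, -1.0]
width: -0.2
```

Run:
```python
from h import *
T=tool(12,-1); tip=at(-5,0,2); need(tip-25*T[:,0],T); print(np.round(read_state()["qpos"],2))
```

```text
tcp [ 577.3 -147.   114.5] t 22.8 F [ 0.5 -0.3 -1. ] w -0.2
turn deg [-0.2 -0.1  0.3]
shift cur axes [11.7 -0.9 -0.5] after turn [11.7 -1.  -0.5]
[-0.13  0.75  0.52  1.99 -0.99  0.43 -0.63]
```

Emit:
jog_arm:
  series:
    - [[0, 0, 0], [6, -1, 0], 1]
    - [[0, 0, 0], [0, 0, 0], 1]
    - [[0, 0, 0], [2, 0, 0], 1]
    - [[0, 0, 0], [0, 0, 0], 1]
    - [[0, 0, 0], [0, 0, 0], 1]

```text
clock: 23.42
eef_pos: [579.1, -146.1, 105.8]
tool_rot: [-3.112, 1.361, -0.168]
force: [0.5, -0.4, 0.9]
width: -0.2
```

Emit:
jog_arm:
  series:
    - [[0, 0, 0], [2, 0, 0], 1]
    - [[0, 0, 0], [0, 0, 0], 1]
    - [[0, 0, 0], [0, 0, 0], 1]

```text
clock: 23.8
eef_pos: [579.7, -146.2, 104.1]
tool_rot: [-3.112, 1.36, -0.168]
force: [-0.1, -0.5, 1.3]
width: -0.2
```

Emit:
jog_arm:
  series:
    - [[0, 0, 0], [2, 0, 0], 1]
    - [[0, 0, 0], [0, 0, 0], 1]
    - [[0, 0, 0], [0, 0, 0], 1]

```text
clock: 24.18
eef_pos: [579.7, -146.1, 101.7]
tool_rot: [-3.111, 1.361, -0.167]
force: [0.2, -0.4, 1.5]
width: -0.4
```

Emit:
jog_arm:
  series:
    - [[0, 0, 0], [2, 0, 0], 1]
    - [[0, 0, 0], [0, 0, 0], 1]
    - [[0, 0, 0], [0, 0, 0], 1]

```text
clock: 24.55
eef_pos: [580.2, -146.2, 99.9]
tool_rot: [-3.111, 1.361, -0.167]
force: [-0.9, 0.2, 0.2]
width: 0.0
```

Emit:
jog_arm:
  series:
    - [[0, 0, 0], [2, 0, 0], 1]
    - [[0, 0, 0], [0, 0, 0], 1]
    - [[0, 0, 0], [0, 0, 0], 1]

```text
clock: 24.92
eef_pos: [580.6, -146.3, 99.0]
tool_rot: [-3.108, 1.36, -0.164]
force: [-4.2, 2.6, 11.3]
width: -0.4
```

Emit:
jog_arm:
  series:
    - [[0, 0, 0], [2, 0, 0], 1]
    - [[0, 0, 0], [0, 0, 0], 1]
    - [[0, 0, 0], [0, 0, 0], 1]

```text
clock: 25.3
eef_pos: [580.9, -146.4, 98.3]
tool_rot: [-3.103, 1.359, -0.159]
force: [-8.3, 2.9, 23.9]
width: 0.2
```

Run:
```python
from h import *
p,A,s=cur(); q=p+25*A[:,0]-O; print("tip box",q@BX,q@BY,q[2],s["force"])
```

```text
tip box -33.858622073200294 -91.57147133649211 73.90743731641803 [-8.25098839  2.8719706  23.85737359]
```

```bash
cat >> h.py <<'E'
def levers(d):
    g=d["img"].max(2); W=cloud(d)-O;x=W@BX;y=W@BY;z=W[...,2]
    with np.errstate(invalid="ignore"): roi=(x>-60)&(x<40)&(abs(y)<118)&(z>50)&(z<140)
    m=((g<75)&roi).astype(np.uint8); k,l,st,ce=cv2.connectedComponentsWithStats(m)
    for i in range(1,k):
        if st[i,4]>15: q=l==i; print(st[i],"xyz",[np.nanmedian(v[q]).round(1) for v in(x,y,z)], "x",np.percentile(x[q],[5,95]).round(),"z",np.percentile(z[q],[5,95]).round())
E
python3 - <<'E'
from h import *
s=get_image("side"); levers(s); print(lid(s))
save("c7.png",cv2.resize(s["img"][120:240,205:345],None,fx=4.5,fy=4.5,interpolation=cv2.INTER_CUBIC))
E
```

```text
[293 171  18  18 124] xyz [np.float64(-50.9), np.float64(-79.4), np.float64(123.8)] x [-57. -33.] z [ 90. 137.]
[275 178  15  14  93] xyz [np.float64(-7.3), np.float64(-55.4), np.float64(89.9)] x [-29.  17.] z [79. 98.]
[254 183  14  18 115] xyz [np.float64(1.0), np.float64(16.8), np.float64(89.4)] x [-21.   8.] z [ 79. 111.]
[232 192  15  18 122] xyz [np.float64(1.0), np.float64(89.0), np.float64(90.2)] x [-20.   9.] z [ 79. 112.]
(np.int64(2261), 'ang', np.float64(2.1092648949858797), 'x at 140,260', array([25.8, 39. ]))
```

View pics/c7.png

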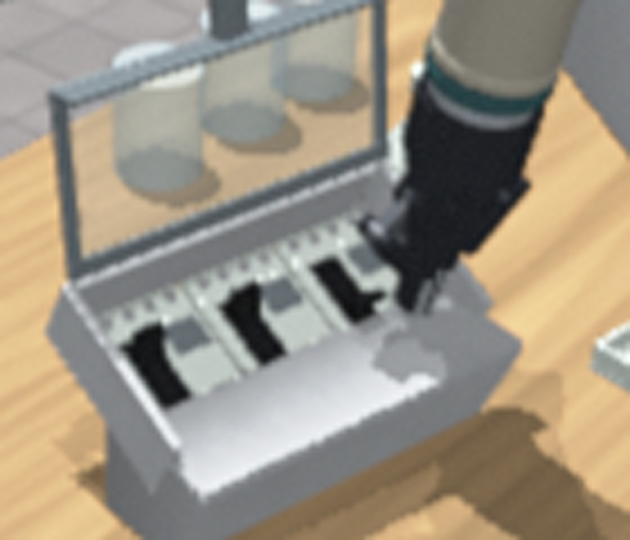

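The RCD lever has dropped (now at about (375,298)) and the other two are still up. I'll retract and position below the lever.

Emit:
jog_arm:
  series:
    - [[0, 0, 0], [-15, 0, 0], 1]
    - [[0, 0, 0], [-30, 0, 0], 1]
    - [[0, 0, 0], [0, -34, 8], 1]
    - [[0, 0, 0], [0, 0, 0], 1]
    - [[0, 0, 0], [0, 0, 0], 1]

```text
clock: 25.98
eef_pos: [570.8, -110.1, 138.6]
tool_rot: [-3.115, 1.361, -0.17]
force: [0.2, 0.2, 0.0]
width: -0.3
```

Run:
```python
from h import *
T=tool(12,-1)
levers(get_image("side"))
for u,n in((-17,20),(-17,5),(22,5)):
    need(at(u,34.5,n)-25*T[:,0],T)
print(np.round(read_state()["qpos"],2), (T.T@(at(10,0,0)-at(0,0,0))).round(2))
```

```text
[275 178  15  14  93] xyz [np.float64(-6.0), np.float64(-55.3), np.float64(90.5)] x [-29.  14.] z [79. 98.]
[289 178   6   6  22] xyz [np.float64(-55.9), np.float64(-44.8), np.float64(132.6)] x [-60. -48.] z [123. 138.]
[254 183  14  18 114] xyz [np.float64(0.9), np.float64(16.6), np.float64(89.8)] x [-20.   9.] z [ 79. 111.]
[232 192  15  18 121] xyz [np.float64(1.8), np.float64(89.5), np.float64(89.4)] x [-19.  10.] z [ 79. 112.]
tcp [ 570.7 -110.8  138.6] t 26.02 F [0.7 0.9 1. ] w -0.1
turn deg [-0.2 -0.   0.3]
shift cur axes [23.2 -1.1  7.1] after turn [23.2 -1.2  7.1]
tcp [ 570.7 -110.8  138.6] t 26.02 F [0.7 0.9 1. ] w -0.1
turn deg [-0.2 -0.   0.3]
shift cur axes [37.8 -1.   3.7] after turn [37.8 -1.2  3.7]
tcp [ 570.7 -110.8  138.6] t 26.02 F [0.7 0.9 1. ] w -0.1
turn deg [-0.2 -0.   0.3]
shift cur axes [ 29.1  -1.2 -34.3] after turn [ 29.1  -1.2 -34.3]
[-0.24  0.7   0.58  2.02 -0.94  0.46 -0.73] [-2.25  0.   -9.74]
```

Emit:
jog_arm:
  series:
    - [[0, 0, 0], [0, -1, 7], 1]
    - [[0, 0, 0], [0, 0, 0], 1]
    - [[0, 0, 0], [23, 0, 0], 1]
    - [[0, 0, 0], [0, 0, 0], 1]
    - [[0, 0, 0], [8, 0, -2], 1]
    - [[0, 0, 0], [5, 0, -1], 1]
    - [[0, 0, 0], [0, 0, 0], 1]
    - [[0, 0, 0], [0, 0, 0], 1]

```text
clock: 27.02
eef_pos: [574.6, -109.5, 102.7]
tool_rot: [-3.111, 1.361, -0.167]
force: [-0.6, -0.4, 0.4]
width: -0.2
```

Run:
```python
from h import *
T=tool(12,-1)
need(at(22,34.5,5)-25*T[:,0],T)
```

```text
tcp [ 574.6 -109.5  102.7] t 27.02 F [-0.6 -0.4  0.4] w -0.2
turn deg [-0.2 -0.   0.3]
shift cur axes [ -6.7   0.6 -38.3] after turn [ -6.7   0.8 -38.2]
```

Emit:
jog_arm:
  series:
    - [[0, 0, 0], [-1.6, 0, -8.5], 1]
    - [[0, 0, 0], [-1.6, 0, -8.5], 1]
    - [[0, 0, 0], [-1.7, 0, -8.5], 1]
    - [[0, 0, 0], [-1.8, 0, -8.5], 1]
    - [[0, 0, 0], [-1.8, 0, -8.5], 1]
    - [[0, 0, 0], [0, 0, 0], 1]
    - [[0, 0, 0], [0, 0, 0], 1]

```text
clock: 27.9
eef_pos: [611.9, -116.8, 118.9]
tool_rot: [-3.108, 1.365, -0.163]
force: [-5.4, 0.5, 0.3]
width: 0.0
```

Run:
```python
from h import *
levers(get_image("side")); need(at(22,34.5,5)-25*tool(12)[:,0],tool(12,-1))
```

```text
[275 172  16  20 118] xyz [np.float64(-13.0), np.float64(-49.5), np.float64(100.7)] x [-27.   7.] z [ 79. 137.]
[254 183  14  18 114] xyz [np.float64(0.9), np.float64(17.0), np.float64(89.7)] x [-20.   9.] z [ 78. 110.]
[232 192  15  18 121] xyz [np.float64(1.4), np.float64(89.4), np.float64(89.5)] x [-19.   9.] z [ 79. 110.]
tcp [ 611.9 -116.8  118.9] t 27.95 F [-5.6  0.4  0.5] w 0.2
turn deg [-0.2  0.2  0.4]
shift cur axes [1.2 0.9 2.3] after turn [1.2 0.9 2.3]
```

Emit:
jog_arm:
  series:
    - [[0, 0, 0], [2, 0, 8], 1]
    - [[0, 0, 0], [-20, 0, 6], 1]
    - [[0, 0, 0], [-50, 0, 0], 1]
    - [[0, 0, 0], [-50, 0, 0], 1]
    - [[0, 0, 0], [0, 60, 0], 1]
    - [[0, 0, 0], [0, 60, 0], 1]
    - [[0, 0, 0], [0, 0, 0], 1]

```text
clock: 28.82
eef_pos: [550.5, -235.6, 234.4]
tool_rot: [-3.133, 1.357, -0.199]
force: [0.3, 0.9, -1.0]
width: 0.3
```

Run:
```python
from h import *
for n in("side","top"): d=get_image(n);print(n);levers(d);print(lid(d))
need(bw(-45,0,330),tool(0,-1)); print(np.round(read_state()["qpos"],2))
```

```text
side
[275 175  13  17 105] xyz [np.float64(1.5), np.float64(-55.9), np.float64(89.8)] x [-21.   7.] z [ 78. 112.]
[254 183  14  18 116] xyz [np.float64(1.1), np.float64(17.2), np.float64(89.9)] x [-20.   9.] z [ 79. 111.]
[232 192  15  18 122] xyz [np.float64(2.1), np.float64(88.9), np.float64(90.1)] x [-20.   8.] z [ 80. 111.]
(np.int64(2081), 'ang', np.float64(2.0327617568206104), 'x at 140,260', array([39.5, 43.5]))
top
[246 176   8  14  87] xyz [np.float64(-2.2), np.float64(88.4), np.float64(86.6)] x [-22.  15.] z [ 77. 114.]
[268 179   8  15  89] xyz [np.float64(-3.1), np.float64(15.9), np.float64(85.7)] x [-23.  15.] z [ 76. 113.]
[290 183   8  14  88] xyz [np.float64(-3.6), np.float64(-57.7), np.float64(86.3)] x [-23.  14.] z [ 77. 114.]
(np.int64(1052), 'ang', np.float64(2.0059378017902176), 'x at 140,260', array([38.3, 39. ]))
tcp [ 552.2 -229.1  232.8] t 28.93 F [-0.  -0.1  0.3] w -0.1
turn deg [ -0.3 -12.1   0.4]
shift cur axes [ -92.7 -179.1  -25.5] after turn [ -97.2 -178.4   -6.2]
[-0.1   0.6   0.74  1.9  -0.75  0.7  -0.7 ]
```

The lever reads the same as its two neighbours and as before the test, so it is fully up. The lid stays at 2.03. Next I'll fetch the tab from above to lower the lid under control.

Emit:
jog_arm:
  series:
    - [[0, -6, 0], [0, 0, 0], -1]
    - [[0, -6.1, 0.4], [0, 0, 0], -1]
    - [[0, 0, 0], [-50, -40, 0], -1]
    - [[0, 0, 0], [-50, -50, 0], -1]
    - [[0, 0, 0], [-10, -50, 0], -1]
    - [[0, 0, 0], [0, -30, 0], -1]
    - [[0, 0, 0], [0, 0, 0], -1]
    - [[0, 0, 0], [0, 0, 0], -1]

```text
clock: 29.92
eef_pos: [584.3, -67.7, 334.6]
tool_rot: [0.636, 1.569, -2.701]
force: [0.5, -0.2, -0.3]
width: 85.6
```

Run:
```python
from h import *
need(bw(41,0,345),tool(0,-1))
```

```text
tcp [584.3 -67.7 334.6] t 29.93 F [ 0.5 -0.2 -0.3] w 85.6
turn deg [-0.1  0.1 -0.1]
shift cur axes [-10.6 -13.9 -92. ] after turn [-10.4 -13.9 -92. ]
```

Emit:
jog_arm:
  series:
    - [[0, 0, 0], [-10, -14, 0], -1]
    - [[0, 0, 0], [0, 0, -30], -1]
    - [[0, 0, 0], [0, 0, -40], -1]
    - [[0, 0, 0], [0, 0, -22], -1]
    - [[0, 0, 0], [0, 0, 0], -1]
    - [[0, 0, 0], [20, 0, 0], -1]
    - [[0, 0, 0], [0, 0, 0], -1]
    - [[0, 0, 0], [0, 0, 0], -1]

```text
clock: 30.92
eef_pos: [677.4, -72.3, 325.2]
tool_rot: [0.519, 1.57, -2.82]
force: [-0.3, -0.3, -0.1]
width: 85.6
```

Run:
```python
from h import *
need(bw(41,0,302),tool(0,-1)); s=get_image("side"); print(lid(s))
W=cloud(s)-O;x=W@BX;y=W@BY;z=W[...,2]
with np.errstate(invalid="ignore"): m=(abs(y)<14)&(z>262)&(z<292)&(x>20)&(x<70)
print(m.sum(),np.percentile(x[m],[10,50,90]),np.percentile(y[m],[5,95]))
```

```text
tcp [677.4 -72.3 325.2] t 30.93 F [-0.3 -0.3 -0.1] w 85.6
turn deg [-0.1  0.1 -0. ]
shift cur axes [23.2 -0.3  0.2] after turn [23.2 -0.3  0.2]
(np.int64(2069), 'ang', np.float64(2.0321071083614806), 'x at 140,260', array([39.5, 43.4]))
123 [30.36626128 44.08263863 48.87184197] [-10.7391608   12.73825675]
```

Emit:
jog_arm:
  series:
    - [[0, 0, 0], [15, 0, 0], -1]
    - [[0, 0, 0], [8, 0, 0], 0]
    - [[0, 0, 0], [0, 0, 0], 0.3]
    - [[0, 0, 0], [0, 0, 0], 1]
    - [[0, 0, 0], [0, 0, 0], 1]
    - [[0, 0, 0], [0, 0, 0], 1]
    - [[0, 0, 0], [0, 0, 0], 1]
    - [[0, 0, 0], [0, 0, 0], 1]

```text
clock: 31.98
eef_pos: [677.8, -72.7, 301.8]
tool_rot: [1.152, 1.57, -2.187]
force: [0.9, -1.8, 2.2]
width: 22.3
```

Run:
```python
from h import *
p,A,s=cur(); q=p-O; print(q@BX,q[2],s["width"],s["force"])
h=np.array([39,138]); off=np.array([0,14.])
f=lambda th:h+150*np.array([np.cos(np.radians(205)-th),np.sin(np.radians(205)-th)])+off
th=np.r_[2.03,np.arange(1.9,0.09,-0.1),0.06]; prev=f(2.03); print(prev)
for t in th[1:]:
    d=f(t)-prev;prev=f(t);print(round(t,2),[round(-d[1],1),0,round(-d[0],1)],prev.round(0))
```

```text
41.684747265967985 301.7582159630092 22.25010470418296 [ 0.9132626  -1.79070862  2.24436817]
[ 42.43040494 301.96076928]
1.9 [np.float64(0.8), 0, np.float64(19.5)] [ 23. 301.]
1.8 [np.float64(2.3), 0, np.float64(14.8)] [  8. 299.]
1.7 [np.float64(3.8), 0, np.float64(14.5)] [ -6. 295.]
1.6 [np.float64(5.2), 0, np.float64(14.0)] [-20. 290.]
1.5 [np.float64(6.6), 0, np.float64(13.5)] [-34. 283.]
1.4 [np.float64(7.9), 0, np.float64(12.7)] [-47. 275.]
1.3 [np.float64(9.2), 0, np.float64(11.9)] [-58. 266.]
1.2 [np.float64(10.3), 0, np.float64(10.9)] [-69. 256.]
1.1 [np.float64(11.3), 0, np.float64(9.8)] [-79. 244.]
1.0 [np.float64(12.3), 0, np.float64(8.6)] [-88. 232.]
0.9 [np.float64(13.1), 0, np.float64(7.4)] [-95. 219.]
0.8 [np.float64(13.7), 0, np.float64(6.0)] [-101.  205.]
0.7 [np.float64(14.3), 0, np.float64(4.6)] [-106.  191.]
0.6 [np.float64(14.7), 0, np.float64(3.2)] [-109.  176.]
0.5 [np.float64(14.9), 0, np.float64(1.7)] [-111.  162.]
0.4 [np.float64(15.0), 0, np.float64(0.2)] [-111.  147.]
0.3 [np.float64(14.9), 0, np.float64(-1.3)] [-110.  132.]
0.2 [np.float64(14.7), 0, np.float64(-2.8)] [-107.  117.]
0.1 [np.float64(14.4), 0, np.float64(-4.2)] [-103.  102.]
0.06 [np.float64(5.6), 0, np.float64(-2.1)] [-101.   97.]
```

Emit:
jog_arm:
  series:
    - [[0, 0, 0], [0.8, 0, 19.5], 1]
    - [[0, 0, 0], [2.3, 0, 14.8], 1]
    - [[0, 0, 0], [3.8, 0, 14.5], 1]
    - [[0, 0, 0], [5.2, 0, 14], 1]
    - [[0, 0, 0], [6.6, 0, 13.5], 1]

```text
clock: 32.6
eef_pos: [603.6, -57.6, 285.7]
tool_rot: [-2.792, 1.567, 0.153]
force: [-6.1, 1.3, 19.5]
width: 22.0
```

Emit:
jog_arm:
  series:
    - [[0, 0, 0], [7.9, 0, 12.7], 1]
    - [[0, 0, 0], [9.2, 0, 11.9], 1]
    - [[0, 0, 0], [10.3, 0, 10.9], 1]
    - [[0, 0, 0], [11.3, 0, 9.8], 1]
    - [[0, 0, 0], [12.3, 0, 8.6], 1]

```text
clock: 33.22
eef_pos: [548.8, -46.3, 232.3]
tool_rot: [-0.625, 1.568, 2.319]
force: [2.6, 1.4, 1.7]
width: 22.4
```

Emit:
jog_arm:
  series:
    - [[0, 0, 0], [13.1, 0, 7.4], 1]
    - [[0, 0, 0], [13.7, 0, 6], 1]
    - [[0, 0, 0], [14.3, 0, 4.6], 1]
    - [[0, 0, 0], [14.7, 0, 3.2], 1]
    - [[0, 0, 0], [14.9, 0, 1.7], 1]

```text
clock: 33.85
eef_pos: [531.8, -42.8, 161.7]
tool_rot: [3.056, 1.562, -0.283]
force: [7.4, 2.0, 5.5]
width: 22.0
```

Emit:
jog_arm:
  series:
    - [[0, 0, 0], [15, 0, 0.2], 1]
    - [[0, 0, 0], [14.9, 0, -1.3], 1]
    - [[0, 0, 0], [14.7, 0, -2.8], 1]
    - [[0, 0, 0], [14.4, 0, -4.2], 1]
    - [[0, 0, 0], [0, 0, 0], 1]
    - [[0, 0, 0], [0, 0, 0], 1]

```text
clock: 34.6
eef_pos: [537.3, -44.0, 102.3]
tool_rot: [3.093, 1.568, -0.245]
force: [4.2, 1.1, 5.4]
width: 22.1
```

Emit:
jog_arm:
  series:
    - [[0, 0, 0], [0, 0, 0], 0.3]
    - [[0, 0, 0], [0, 0, 0], 0]
    - [[0, 0, 0], [0, 0, 0], -0.3]
    - [[0, 0, 0], [-30, 0, 0], 0]
    - [[0, 0, 0], [-10, 0, 0], 1]
    - [[0, 0, 0], [0, 0, 0], 1]
    - [[0, 0, 0], [0, 0, 0], 1]
    - [[0, 0, 0], [0, 0, 0], 1]

```text
clock: 35.6
eef_pos: [534.6, -43.9, 141.3]
tool_rot: [0.276, 1.568, -3.062]
force: [0.1, 0.7, 0.1]
width: 0.2
```

Emit:
jog_arm:
  series:
    - [[0, 0, 0], [15, 0, 0], 1]
    - [[0, 0, 0], [10, 0, 0], 1]
    - [[0, 0, 0], [5, 0, 0], 1]
    - [[0, 0, 0], [0, 0, 0], 1]
    - [[0, 0, 0], [0, 0, 0], 1]

```text
clock: 36.22
eef_pos: [535.2, -44.2, 112.2]
tool_rot: [0.618, 1.569, -2.721]
force: [0.2, -0.2, 0.2]
width: 0.1
```

Emit:
jog_arm:
  series:
    - [[0, 0, 0], [2, 0, 0], 1]
    - [[0, 0, 0], [2, 0, 0], 1]
    - [[0, 0, 0], [0, 0, 0], 1]
    - [[0, 0, 0], [0, 0, 0], 1]

```text
clock: 36.72
eef_pos: [535.0, -44.1, 108.1]
tool_rot: [0.426, 1.569, -2.912]
force: [0.3, -0.9, 0.0]
width: -0.2
```

Emit:
jog_arm:
  series:
    - [[0, 0, 0], [2, 0, 0], 1]
    - [[0, 0, 0], [0, 0, 0], 1]
    - [[0, 0, 0], [0, 0, 0], 1]

```text
clock: 37.1
eef_pos: [535.3, -44.2, 107.3]
tool_rot: [-0.771, 1.57, 2.173]
force: [-3.3, 1.8, 11.6]
width: -0.3
```

Emit:
jog_arm:
  series:
    - [[0, 0, 0], [1.5, 0, 0], 1]
    - [[0, 0, 0], [0, 0, 0], 1]
    - [[0, 0, 0], [0, 0, 0], 1]

```text
clock: 37.48
eef_pos: [535.4, -44.2, 106.9]
tool_rot: [-1.673, 1.569, 1.271]
force: [-5.2, 2.2, 23.1]
width: -0.0
```

Firm stop, with the tab top at its shut height. I'll retract and make the last checks.

Emit:
jog_arm:
  series:
    - [[0, 0, 0], [-20, 0, 0], 1]
    - [[0, 0, 0], [-60, 0, 0], 1]
    - [[0, 0, 0], [-60, 0, 30], 1]
    - [[0, 0, 0], [-30, 50, 20], 1]
    - [[0, 0, 0], [0, 60, 0], 1]
    - [[0, 0, 0], [0, 60, 0], 1]
    - [[0, 0, 0], [0, 0, 0], 1]
    - [[0, 0, 0], [0, 0, 0], 1]

```text
clock: 38.48
eef_pos: [454.9, -201.0, 270.4]
tool_rot: [-0.166, 1.569, 2.778]
force: [0.5, -0.3, 0.4]
width: 0.3
```

Run:
```python
from h import *
W0={n:np.load(n+"0.npz")["W"] for n in("side","top")}
for n in("side","top"):
    d=get_image(n); W=cloud(d)
    for lab,C in(("before",W0[n]),("now",W)):
        q=C-O;x=q@BX;y=q@BY;z=q[...,2]
        with np.errstate(invalid="ignore"):
            m=(x>-68)&(x<30)&(abs(y)<105)&(z>88)&(z<160); a=np.polyfit(x[m],z[m],1)
            r=[]
            for nm,c,k,lo in(("jar",(428,-283),30,50),("bottle",(435,-377),20,130),("wash",(665,-270),40,100),("rack",(450,331),90,60)):
                g=(np.hypot(C[...,0]-c[0],C[...,1]-c[1])<k)&(C[...,2]>lo)&(C[...,2]<172); r.append((nm,np.median(C[g],0).round(1).tolist() if g.sum()>5 else None))
        print(n,lab,"lid z at -60,25:",np.polyval(a,[-60,25]).round(1),r)
    if n=="side": save("c8.png",cv2.resize(d["img"][90:380,160:420],None,fx=2,fy=2,interpolation=cv2.INTER_CUBIC))
    print(); levers(d)
```

```text
side before lid z at -60,25: [100.8 140.6] [('jar', [425.9, -274.8, 70.3]), ('bottle', None), ('wash', [661.6, -259.0, 124.1]), ('rack', [442.9, 348.3, 79.6])]
side now lid z at -60,25: [100.9 140.6] [('jar', [425.3, -275.8, 69.9]), ('bottle', [435.3, -374.7, 147.7]), ('wash', [661.3, -259.3, 124.6]), ('rack', [443.0, 348.9, 79.5])]

top before lid z at -60,25: [100.  140.2] [('jar', [427.5, -282.5, 69.7]), ('bottle', None), ('wash', [661.3, -263.6, 121.0]), ('rack', [454.4, 330.4, 70.9])]
top now lid z at -60,25: [ 99.9 140.1] [('jar', None), ('bottle', None), ('wash', [661.3, -263.7, 120.8]), ('rack', [454.4, 330.7, 70.9])]

[247 177   6  13  58] xyz [np.float64(-12.5), np.float64(86.3), np.float64(123.4)] x [-28.   4.] z [115. 130.]
[268 180   7  13  63] xyz [np.float64(-12.2), np.float64(16.1), np.float64(122.0)] x [-29.   5.] z [115. 131.]
[291 183   6  13  56] xyz [np.float64(-11.9), np.float64(-54.6), np.float64(123.0)] x [-29.   5.] z [114. 129.]
```

View pics/c8.png

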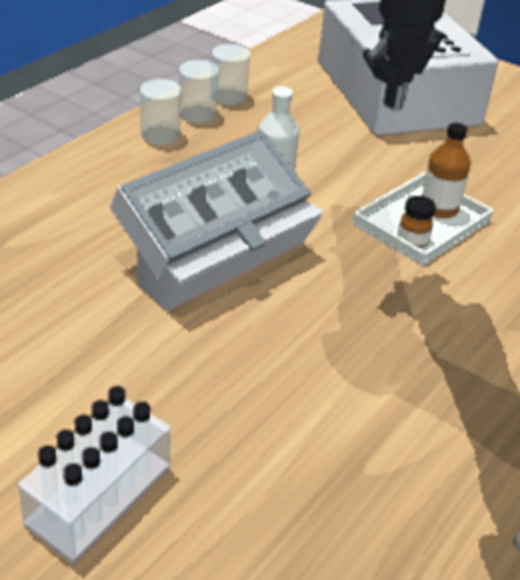

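The lid is shut, with its plane the same as at the start. All three levers are up at about (160,220), (205,205) and (245,185). The bottle stands in the tray at (447,170), and nothing else has moved.

```bash
python3 -c "
from cell import *
print(finish_job())"
```

```text
the job is handed in; nothing more can be done
None
```

The breaker test is done and handed in at about 38.6 s of the 72 s allowed. I moved the bottle to the tray, opened the lid, pressed the button so the lever dropped, lifted the lever back up, and shut the lid.

**Last checks:**
- **Lid:** its plane matches the start to 0.1 mm in both views. I pressed the tab to a firm stop at 23 N.
- **Levers:** the test lever was measured fully up while the lid was still open, level with its two neighbours. All three still look the same through the shut lid.
- **Bottle:** upright in the tray beside the jar; I felt contact with the tray floor before letting go.
- **Other items:** the rack and white bottle are within 1 mm of where they started. The jar is too, but at the end only the side view could confirm the jar and bottle, because the top view gave no reading there.

**What went less smoothly:**
- **Lid opening:** the tab slipped out of the fingers near the top. The lid still stood by itself at about 1.78 rad, and I pushed it on to about 2.03 before testing.
- **Button press:** the wrist reached its range limits at a 25° tilt, so I pressed at 12°. The button bottomed out at 24 N.

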